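# Hold a rebated rail to fence, bed and stop for the saw cut

### The arm

A 7-joint arm with a two-finger parallel gripper is mounted at the origin on the work surface. World frame = base frame: x ahead of the robot, y to its left, z up, the work surface at z = 0. Lengths are in m, angles in degrees, forces in N, time in s.
With the tool pointing down it reaches from about 0.425 to 0.95 m from the base axis. Payload 4.7 kg.
Tool frame: the origin (TCP) lies at the very end of the fingers, on their centre line; the grasp point (between the pads) lies 19 mm behind it; z points along the fingers, y is the direction in which the jaws open and shut (so a half turn about z gives the same grasp; the last joint's range is limited). The gripper opens to 85 mm and grips with 20 to 120 N. Pads are 22 mm wide; open, the fingers measure 114 mm over their backs; the gripper's body (76 mm by 85 mm) begins 54 mm behind the grasp point. The pads swing forward as they close: fully open they stand 13 mm farther back than shut.
Start: joints at [-75.567, 26.849, -2.785, 87.806, 1.381, 65.374, -4.715], TCP at [0.187, 0.649, 0.231] pointing down, gripper open.
Joint ranges: [-148.3, 148.3], [-19.14, 114.17], [-79.39, 73.82], [5.75, 140.21], [-59.74, 239.74], [12.07, 113.84], [-152.46, 152.46]. Speed limits (degrees/s): [147.25, 147.25, 180, 180, 180, 180, 180].

### API

Orientations are given as [roll, pitch, yaw] about the fixed x, y, z axes, in that order (R = Rz(yaw) Ry(pitch) Rx(roll)).
In Python, from workcell import observe, capture, sign_off gives the robot as it stands.
- The arm moves only by the tool apply_moves, never from a script. Its argument "motion" is text: rows parted by semicolons, each of 5 numbers parted by spaces: the shift along the world's x, y, z in cm, then the turn about the world's z in units of 8 degrees (1.0 is 8 degrees), then the closure in counts, from 0 (fully open) to 255 (shut). A call has 1 to 8 rows; each row is the pose to reach, as a shift and turn from the pose commanded when the call began; what a row does not reach only later rows make up. A row lasts 1/10 s, in which the tool goes at most 50 mm and 8.59 degrees, less where a joint would pass 70% of its speed; a pose out of reach is approached as far as the arm can. A call with a gripper value outside its range is refused whole. The fingers move at their own pace and stop on an object; "force" is the grip in N (left out, the last holds). Time passes only in rows, so rows that repeat a pose let the fingers close. It gives the time, the measured TCP pose, the force and the opening at its end, in the units of the state.
- observe(): the state, without advancing time (a new reading comes with each control period).
- capture(name): name is "scene" or "side" or "wrist"; returns a dict with "pixels" (420x560x3 uint8, red, green, blue), "depth" (420x560 float32, m along the optical axis (not along the pixel's ray), 0 where there is no reading), "fov_y" (degrees; the focal length in pixels is half the picture's height over the tangent of half this angle, whatever the lens; pixels are square), "cx", "cy" (the principal point, pixels), "R" (3x3) and "t" (3): a world point X has camera coordinates R X + t. Camera axes: x right, y down, z forward; pixel columns grow to the right and rows downward; lengths in m; the calibration is good to about 2 mm. A picture is of the moment at which its call begins.
- sign_off(): hands the job in, once; it reports no verdict.
The state is a dict: "time": time; "qpos": joint angles; "joint_velocities": joint speeds; "joint_efforts": joint torques, N m; "ee_pos": TCP position; "eef_rot": TCP orientation; "force": force on the tool from outside, world axes, zero at the start; "moment": the same for the moment, N m; "gripper_width": finger opening in m.
Only numpy, scipy, OpenCV 4.12 (cv2) and the standard library are available. Lean on these libraries where they do the work, as an engineer would, in place of code of your own. Each camera call takes 0.05 s, during which the arm holds its last target. There are 200 camera calls.

### The job

Get the oak rail ready for the saw cut: flip the red stop arm fully down, then bring the rail up so that its plain back lies flush along the fence and its end is butted against the lowered stop arm. Finish holding it there for the person sawing, with one firm diagonal push, back into the fence and down onto the bed at once, hard enough that it cannot shift but without bruising the wood, with the hand on the stop side of the saw slot and clear of the slot. The job ends while you are still pressing: do not let go, and leave the saw, the square, the tape measure and the offcut where they lie.

Things in the scene. Friction and masses are not known exactly. Their poses are not given: they have to be found in the camera images.
- jig: Crosscut jig screwed to the bench. Origin on top of its bed (18 mm above the bench), at the foot of the fence's working face, at the saw slot. x into the fence, y along the fence towards the stop, z up. White-faced bed x -200 to 30, y -140 to 380 mm. Fence x 0 to 30, same y, 62 mm high above the bed. The 3 mm saw slot, a dark line, crosses at y 0. Yaw up to 0.12 rad.
- stop: Blue flip-stop carriage locked on the fence. Origin on the bed's top, at the foot of the fence face, in the plane of the stop face that the rail's end meets; axes as the jig's. Hinge line along y at x 12, z 84 mm. Carriage: x 0 to 30, y -8 to 64, z 62 to 98 mm. The lowered red arm hangs before the fence: x -18 to -4, y 0 to 25, z 5 to 92 mm; its side at y 0 is the stop face.
- stop_arm (a joint): Hinge angle of the red stop arm (rad): 0 fully down, 1.57 with the leg level towards the robot, 2.7 to 3.0 at the start (leg standing up above the fence; limit 3.05). Light friction. Pulled towards the robot to below about 2.0, it tips over and sinks fully down by itself within 3 s.
- leg_end (a point): Centre of the free end of the red arm's leg, 79 mm beyond the hinge line; the leg is 14 mm thick and 25 mm wide along the fence (y). At the start it is the arm's top end, about 183 mm above the bench.
- rail_center (a point): Centre of the oak rail: 190 long (y), 45 wide (x), 34 mm high, about 0.12 to 0.24 kg, lying on the bed, up to 0.35 rad askew. Plain back (x +22.5) towards the fence. A rebate runs along the top front edge: front face (x -22.5) 19 mm high, then a level ledge 15 mm deep to an upright wall at x -7.5. Fingertips in this corner push down and back together. In place: x -22.5, y -95, z 17 mm of the stop.
- rail: The same rail; origin at the centre of its underside.
- bed: The jig's white melamine-faced bed, smooth: the rail slides on it with a friction of about 0.28 to 0.42, which takes its share of a push back into the fence. Same origin and axes as the jig.
- fence: The jig's dark wood fence with an aluminium track on top, as smooth as the bed; same origin and axes as the jig.
- offcut: Bystander: a 62 mm long offcut of the same rail (45 x 34 mm section) lying on the bed beyond the stop, 0.055 kg. Origin at its underside.
- pull_saw: Bystander: pull saw lying on the bench behind the fence, 560 mm long along y, 25 mm high; origin under its middle, where handle and blade meet.
- try_square: Bystander: try square lying on the bench to the left of the jig; wood stock 120 mm long and 18 mm high, 150 mm steel blade. Origin under the middle of its stock.
- tape: Bystander: yellow tape measure, 66 x 38 x 62 mm, standing on the bench to the right of the jig. Origin at its underside.
Not all that is in view belongs to the job. Of the things like the rail, leave any that is blue, pink or purple; of the rest the smaller one is meant.

How it is judged:
By the outcome, as a careful person would: the job done as asked, in the order asked, and still so for the second after the job is handed in, while the arm keeps its last pose, push and grip.
It also fails if it takes over 64 s, if anything falls off the work surface, if the arm or the gripper's body presses on something with over 40 N, if the wrist force passes 120 N, or if a joint passes its speed limit or range.

## Working session

There is one attempt and no reset: what is moved stays moved. The work goes in short steps, Python scripts to look and compute and a tool call to move; the robot and the scene stay as the last step left them, time stands still between calls to the robot, and variables do not carry over. Pictures are saved under pics/ and viewed, about 8 in all and at most 12, crops included, and the job is handed in when it is done.

Besides the shell and the picture viewer there is one more tool, called after ">>>" in YAML: its name, and indented under it one key for each argument. apply_moves: Moves the arm, as the interface text tells. Its arguments: {"type":"object","properties":{"motion":{"type":"string"},"force":{"type":"number"}},"required":["motion"]}

```bash
ls; mkdir -p pics; cat > h.py <<'E'
import numpy as np, cv2
from workcell import observe, capture, sign_off
def pts(c):
    h,w=c['depth'].shape; f=h/2/np.tan(np.radians(c['fov_y']/2))
    v,u=np.mgrid[:h,:w]; d=c['depth']
    P=np.stack([(u-c['cx'])/f*d,(v-c['cy'])/f*d,d],-1)
    return (P-np.array(c['t']))@np.array(c['R'])
def save(c,n): cv2.imwrite('pics/'+n+'.png',c['pixels'][:,:,::-1])
E
python3 - <<'E'
from h import *
for n in('scene','side'):
    c=capture(n); save(c,n+'0'); np.savez(''+n+'0.npz',P=pts(c),rgb=c['pixels'],d=c['depth'])
    print(n,c['fov_y'],c['cx'],c['cy'],-np.array(c['R']).T@np.array(c['t']))
o=observe(); print(o)
a,b=[cv2.imread(f'pics/{n}0.png') for n in('scene','side')]
E
```

```text
pics
scene 44.34703469338007 280.85059958473823 206.25096558570624 [ 1.36705899 -0.81036475  1.54915434]
side 49.6930982396025 281.4566947182495 215.76224219589895 [ 0.25556782 -0.94096301  1.07126444]
{'time': 0.1, 'qpos': array([-75.56647827,  26.89487732,  -2.78407349,  87.865094  ,
         1.38044782,  65.37370858,  -4.71470893]), 'joint_velocities': array([ 0.08822802, -0.10139892,  0.02256504, -0.17918991,  0.01355647,
        0.07189286,  0.01002176]), 'joint_efforts': array([ 4.33937785e-04, -5.11516213e+01, -4.73180576e-02, -2.38388175e+01,
        1.07458443e-02,  4.36576840e-03,  3.77205083e-06]), 'ee_pos': array([0.18691379, 0.64808261, 0.23035372]), 'eef_rot': array([-1.79899897e+02,  3.10473763e-03,  1.63912632e+02]), 'force': array([ 0.38609608, -0.08888728, -0.20337868]), 'moment': array([0.04970631, 0.01251286, 0.05219731]), 'gripper_width': 0.08510651273534789}
```

View pics/scene0.png

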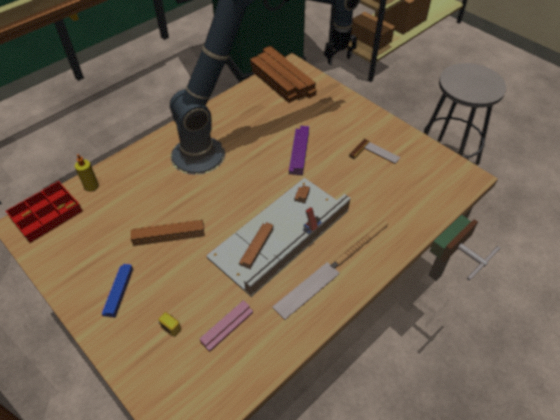

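View pics/side0.png

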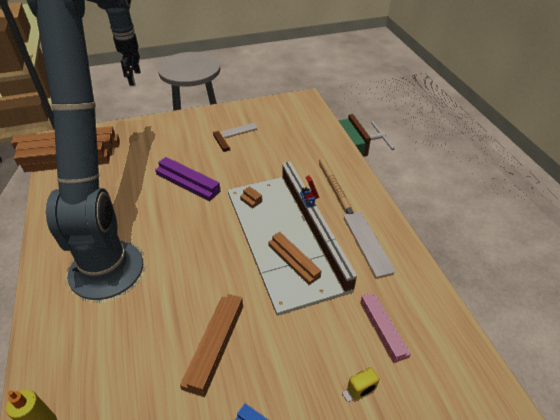

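Both views show the jig, with the small brown rail on the bed at side (295,257) and the larger decoy rail at side (213,342). The red arm stands up at side (312,187), and the saw slot is the dark line near side row 268.

```bash
python3 - <<'E'
from h import *
for n in('scene','side'):
    z=np.load(n+'0.npz'); P,rgb=z['P'],z['rgb']; hsv=cv2.cvtColor(rgb,cv2.COLOR_RGB2HSV)
    X,Y,Z=P[...,0],P[...,1],P[...,2]
    reg=(X>.3)&(X<.95)&(abs(Y)<.45)&(z['d']>0)
    H,S,V=[hsv[...,i].astype(int) for i in range(3)]
    bed=reg&(S<50)&(V>120)&(abs(Z-.018)<.006)
    nb,l,st,_=cv2.connectedComponentsWithStats(bed.astype(np.uint8)); 
    b=P[bed]; print(n,'bed',bed.sum(),b.min(0),b.max(0),np.median(b[:,2]))
    r=cv2.minAreaRect((b[:,:2]*1000).astype(np.float32)); print(r)
    top=reg&(Z>.073)&(Z<.088)&(S<90); t=P[top]; print('fencetop',len(t),cv2.minAreaRect((t[:,:2]*1000).astype(np.float32)),np.median(t[:,2]))
    red=reg&((H<6)|(H>174))&(S>150)&(Z>.07); q=P[red]; print('red',len(q),np.median(q,0) if len(q) else 0, q.min(0),q.max(0)); 
    hi=q[q[:,2]>np.percentile(q[:,2],75)]; print('redtop',hi.mean(0))
    blue=reg&(H>100)&(H<130)&(S>120)&(Z>.07); q=P[blue]; print('blue',len(q),np.median(q,0),q.min(0),q.max(0))
    wood=reg&(H<20)&(H>3)&(S>90)&(Z>.03)&(Z<.058)
    nb,l,st,c=cv2.connectedComponentsWithStats(wood.astype(np.uint8))
    for i in range(1,nb):
        if st[i,4]>60:
            q=P[l==i]; 
            print('wood',st[i,4],c[i],cv2.minAreaRect((q[:,:2]*1000).astype(np.float32)),np.percentile(q[:,2],[5,50,95]))
            q=q[q[:,2]>.046]
            if len(q)>20: print('   top',cv2.minAreaRect((q[:,:2]*1000).astype(np.float32)))
E
```

```text
scene bed 3710 [ 0.41711889 -0.30269985  0.01200084] [0.81659285 0.22524495 0.02399804] 0.016057021054638645
((621.4601440429688, -34.884918212890625), (389.578125, 523.020751953125), 2.432034492492676)
fencetop 911 ((643.2953491210938, -35.197235107421875), (36.59978103637695, 524.5038452148438), 2.5128328800201416) 0.07809891635693494
red 7 [0.63648679 0.01178294 0.18108044] [0.63128046 0.00416443 0.17733082] [0.63715675 0.01756904 0.18266705]
redtop [0.6366033  0.01429915 0.18221426]
  return _methods._mean(a, axis=axis, dtype=dtype,
  ret = um.true_divide(
Traceback (most recent call last):
ValueError: zero-size array to reduction operation minimum which has no identity
```

```bash
python3 - <<'E'
import cv2
a=cv2.imread('pics/side0.png')[150:310,220:370]
cv2.imwrite('pics/sidecrop.png',cv2.resize(a,None,fx=3.7,fy=3.7,interpolation=cv2.INTER_CUBIC))
E
```

```text
(no output)
```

View pics/sidecrop.png

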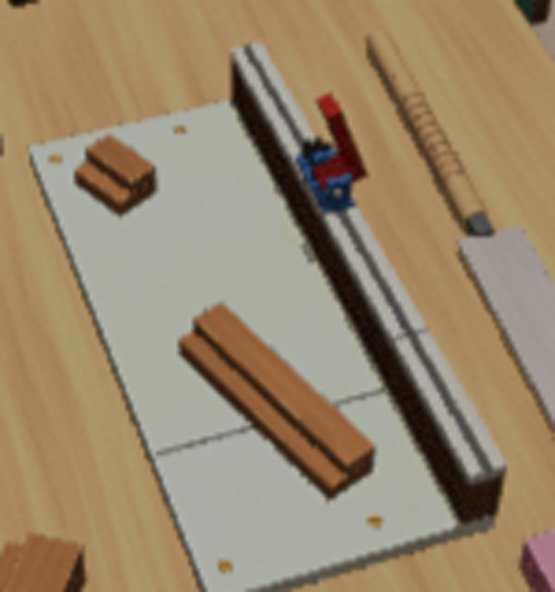

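The crop shows the rail askew across the saw slot, its rebate towards the robot. The arm stands up on the blue carriage at crop (325,170), and the offcut is at (115,175). My red/blue masks need loosening.

```bash
python3 - <<'E'
from h import *
for n in('scene','side'):
    z=np.load(n+'0.npz'); P,rgb=z['P'],z['rgb']; hsv=cv2.cvtColor(rgb,cv2.COLOR_RGB2HSV)
    X,Y,Z=P[...,0],P[...,1],P[...,2]
    H,S,V=[hsv[...,i].astype(int) for i in range(3)]
    reg=(X>.38)&(X<.75)&(Y>-.33)&(Y<.25)&(z['d']>0)
    top=reg&(Z>.074)&(Z<.086)&(X>.58); t=P[top]; r=cv2.minAreaRect((t[:,:2]*1000).astype(np.float32)); print(n,'fencetop',len(t),r,np.median(t[:,2]))
    bed=reg&(S<60)&(abs(Z-.017)<.005); b=P[bed]; print('bed',cv2.minAreaRect((b[:,:2]*1000).astype(np.float32)),np.median(b[:,2]))
    R,G,B=[rgb[...,i].astype(int) for i in range(3)]
    for nm,m in(('red',(R>2.2*G)&(R>2.2*B)&(R>60)),('blue',(B>1.4*R)&(B>60))):
        m=m&reg&(Z>.07); q=P[m]
        if len(q): print(nm,len(q)); print(np.round(q[np.argsort(-q[:,2])][::max(1,len(q)//14)],4).tolist())
    wood=reg&(Z>.03)&(Z<.056)&(S>70)&(X<.615)
    nb,l,st,c=cv2.connectedComponentsWithStats(wood.astype(np.uint8))
    for i in range(1,nb):
        if st[i,4]>60:
            q=P[l==i]; f=lambda q:cv2.minAreaRect((q[:,:2]*1000).astype(np.float32))
            print('wood',st[i,4],c[i],f(q),np.percentile(q[:,2],[5,50,95]),'top',f(q[q[:,2]>.045]))
E
```

```text
scene fencetop 843 ((643.4660034179688, -35.18658447265625), (36.546939849853516, 524.521484375), 2.5573060512542725) 0.07837616068989826
bed ((541.847412109375, -38.63262939453125), (232.27456665039062, 523.547607421875), 2.5431041717529297) 0.016157720221408767
red 4
[[0.6365, 0.0168, 0.1827], [0.6367, 0.0118, 0.1818], [0.6336, 0.0102, 0.1804], [0.6313, 0.0176, 0.1773]]
blue 4
[[0.6472, -0.0046, 0.1107], [0.6509, 0.0539, 0.0842], [0.645, 0.0606, 0.0784], [0.6454, 0.055, 0.078]]
wood 146 [301.97260274 193.29452055] ((483.4137878417969, 136.53192138671875), (42.977718353271484, 65.71876525878906), 30.47125244140625) [0.03194419 0.04612801 0.05370579] top ((487.7481994628906, 139.64414978027344), (31.162315368652344, 64.94265747070312), 26.885398864746094)
wood 521 [256.08829175 244.61420345] ((539.2059326171875, -150.09326171875), (46.518680572509766, 193.09825134277344), 21.495872497558594) [0.03254445 0.04770945 0.05453281] top ((545.4758911132812, -147.56024169921875), (32.674476623535156, 192.94175720214844), 20.99603271484375)
side fencetop 1162 ((641.3375244140625, -29.45120239
[... 915 characters left out ...]
, 0.0886], [0.6304, 0.0479, 0.0882], [0.6295, 0.0255, 0.087], [0.6283, 0.0415, 0.0858], [0.6319, 0.0324, 0.0844], [0.6443, 0.0013, 0.0834]]
wood 229 [250.86026201 196.62008734] ((479.44873046875, 140.34503173828125), (47.745338439941406, 65.34416961669922), 24.668577194213867) [0.03243008 0.04374648 0.05490068] top ((486.4996032714844, 144.4190216064453), (31.806596755981445, 63.77828598022461), 27.014253616333008)
wood 899 [294.59065628 257.74416018] ((535.5933227539062, -145.87811279296875), (47.558589935302734, 192.665283203125), 21.429088592529297) [0.03392491 0.04826224 0.0553356 ] top ((542.9321899414062, -142.48114013671875), (31.62169075012207, 191.64361572265625), 21.28863525390625)
```

Measured: jig yaw 2.54°, with its origin at about (0.633, -0.153). The rail centre is about (0.537, -0.148) at 21.4°, so 18.9° askew. The leg top is about (0.636, 0.012, 0.183), which gives an angle of about 2.85. All of these fit the given sizes. Next I go behind the leg with the fingers shut.

>>> apply_moves:
  motion: "24 -31 4 1.2 255;24 -31 4 1.2 255;24 -31 4 1.2 255;24 -31 4 1.2 255;24 -31 4 1.2 255;24 -31 4 1.2 255;24 -31 4 1.2 255;24 -31 4 1.2 255"
  force: 40

```text
time: 0.9
ee_pos: [0.4283, 0.3359, 0.2714]
eef_rot: [-180.0, 0.0, 173.4]
force: [0.5, -0.2, 0.5]
gripper_width: 0.0001
```

>>> apply_moves:
  motion: "25.2 -32.2 -1 1.13 255;25.2 -32.2 -1 1.13 255;25.2 -32.2 -1 1.13 255;25.2 -32.2 -1 1.13 255;25.2 -32.2 -1 1.13 255;25.2 -32.2 -1 1.13 255;25.2 -32.2 -1 1.13 255;25.2 -32.2 -1 1.13 255"

```text
time: 1.7
ee_pos: [0.6711, 0.026, 0.2612]
eef_rot: [180.0, -0.0, -177.4]
force: [0.3, 0.8, 0.6]
gripper_width: -0.0002
```

>>> apply_moves:
  motion: "0 0 0 0 255;0 0 0 0 255"

```text
time: 1.9
ee_pos: [0.6703, 0.0261, 0.2606]
eef_rot: [-180.0, -0.1, -177.6]
force: [0.1, 1.5, -0.1]
gripper_width: 0.0
```

```bash
python3 - <<'E'
from h import *
o=observe(); print(o['ee_pos'],o['eef_rot'],o['qpos'])
c=capture('side'); a=c['pixels'][100:320,200:480,::-1]; cv2.imwrite('pics/s1.png',cv2.resize(a,None,fx=2.5,fy=2.5))
E
```

```text
[0.67029892 0.02609617 0.26056023] [-1.79987656e+02 -1.11162187e-01 -1.77621540e+02] [-14.57647758  25.39429401  12.60528622  87.02667389  -5.76819288
  68.32822531  91.36979148]
```

View pics/s1.png

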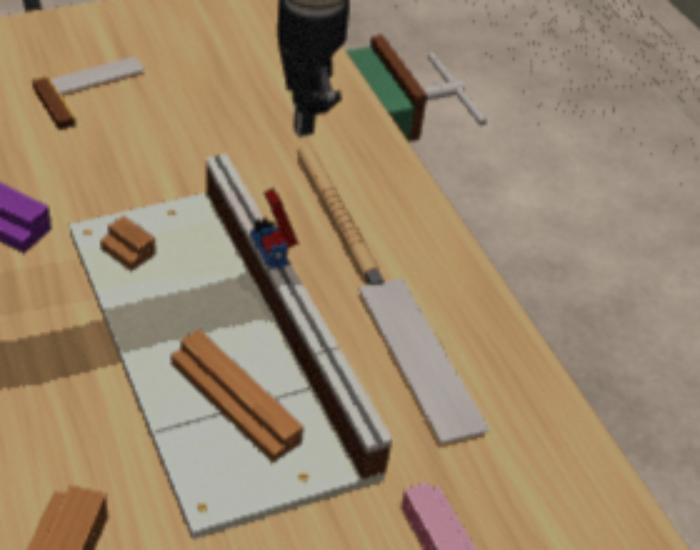

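The fingers are shut, above and behind the red arm (arm top at view (275,193)). I go down behind the leg, then pull towards the robot.

>>> apply_moves:
  motion: "1.2 -1.2 0 0 255;1.2 -1.2 -4 0 255;1.2 -1.2 -8 0 255;1.2 -1.2 -10.5 0 255;1.2 -1.2 -10.5 0 255;1.2 -1.2 -10.5 0 255"

```text
time: 2.55
ee_pos: [0.6823, 0.0175, 0.1574]
eef_rot: [180.0, 0.0, -177.3]
force: [0.9, -0.3, 0.6]
gripper_width: 0.0001
```

>>> apply_moves:
  motion: "-1.5 0 0 0 255;-3 0 0 0 255;-4.5 0 0 0 255;-6 0 0 0 255;-7.5 0.2 0 0 255;-9 0.3 0 0 255;-10.5 0.4 0 0 255;-12 0.5 0 0 255"

```text
time: 3.35
ee_pos: [0.5634, 0.0215, 0.1596]
eef_rot: [179.9, 0.3, -177.4]
force: [-0.2, 0.4, 0.7]
gripper_width: 0.0001
```

>>> apply_moves:
  motion: "-1 0 1 0 255;-2 0 3 0 255;-4 0 6 0 255;-6 -3 9 0 255;-8 -7 10 0 255;-10 -11 10 0 255;-10 -15 10 0 255;-10 -17 10 0 255"

```text
time: 4.15
ee_pos: [0.4623, -0.1532, 0.2599]
eef_rot: [-179.9, 0.3, -177.7]
force: [0.4, 0.8, -0.4]
gripper_width: -0.0001
```

```bash
python3 - <<'E'
from h import *
o=observe(); print(o['time'],o['ee_pos'],o['eef_rot'],o['qpos'])
c=capture('side'); a=c['pixels'][100:320,200:480,::-1]; cv2.imwrite('pics/s2.png',cv2.resize(a,None,fx=2.5,fy=2.5))
E
```

```text
4.15 [ 0.46230574 -0.15324667  0.25987002] [-179.91442045    0.33047015 -177.70710795] [ -4.78620077   7.18845877  20.17682433 111.72077202  -2.84316531
  61.21627467 108.89241191]
```

View pics/s2.png

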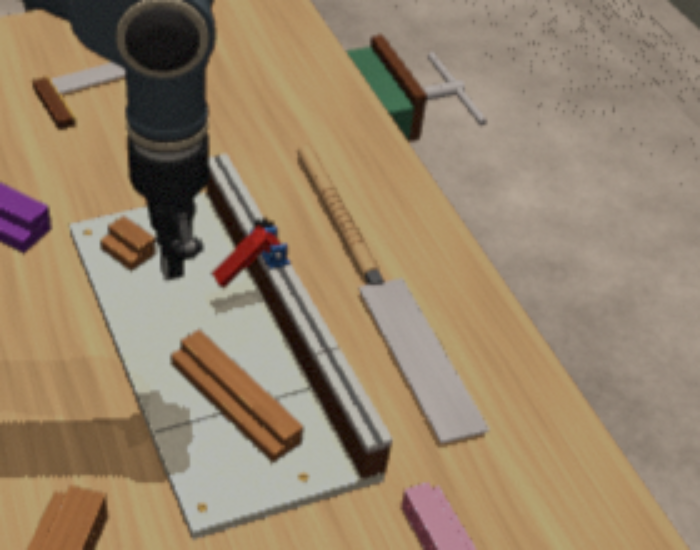

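The red arm is sinking to its stop (view (245,255)). Now I line up over the rail with the jaws across it.

>>> apply_moves:
  motion: "7.5 0.5 -2 -8.86 0;7.5 0.5 -5 -8.86 0;7.5 0.5 -7 -8.86 0;7.5 0.5 -8 -8.86 0;7.5 0.5 -8 -8.86 0;7.5 0.5 -8 -8.86 0;7.5 0.5 -8 -8.86 0;7.5 0.5 -8 -8.86 0"

```text
time: 5.0
ee_pos: [0.5388, -0.1437, 0.1788]
eef_rot: [179.8, 0.1, 113.5]
force: [0.8, 0.1, -0.1]
gripper_width: 0.0852
```

>>> apply_moves:
  motion: "0 0 0 -0.4 0;0 0 0 -0.4 0;0 0 0 -0.4 0"

```text
time: 5.3
ee_pos: [0.5383, -0.1438, 0.178]
eef_rot: [179.9, 0.0, 110.7]
force: [-0.2, 0.9, 0.3]
gripper_width: 0.0855
```

```bash
python3 - <<'E'
from h import *
o=observe(); print(o['time'],o['ee_pos'],o['eef_rot'],o['qpos'])
c=capture('wrist'); save(c,'w1'); P=pts(c); rgb=c['pixels']; S=cv2.cvtColor(rgb,cv2.COLOR_RGB2HSV)[...,1]
reg=(P[...,0]>.4)&(P[...,0]<.62)&(P[...,1]>-.28)&(P[...,1]<0)&(c['depth']>0)
m=reg&(P[...,2]>.045)&(P[...,2]<.06)&(S>70); q=P[m]
print(len(q),cv2.minAreaRect((q[:,:2]*1000).astype(np.float32)),np.median(q[:,2]))
c=capture('scene');P=pts(c)
E
```

```text
5.3 [ 0.53828342 -0.14379981  0.17798557] [1.79860255e+02 2.90365193e-02 1.10735906e+02] [-14.82314166  20.82350189  32.48480893 109.03835624 -13.75402178
  53.83977717  44.86302112]
6682 ((541.8408813476562, -143.17800903320312), (29.562406539916992, 189.526123046875), 21.67583656311035) 0.051806790175509244
```

View pics/w1.png

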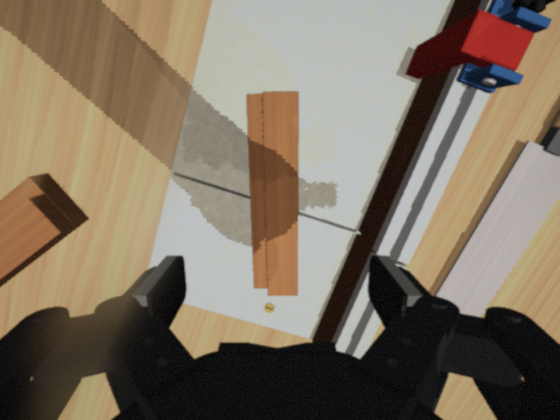

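The wrist view shows the rail upright at (275,195), the lowered red arm at (455,48), and the slot crossing under the rail. The rail centre is refined to (0.535, -0.146) at 21.7°, in agreement to 3 mm. I go down and grip.

>>> apply_moves:
  motion: "-0.35 -0.2 -4 0.1 0;-0.35 -0.2 -8 0.1 0;-0.35 -0.2 -11 0.1 0;-0.35 -0.2 -14 0.1 0;-0.35 -0.2 -15.4 0.1 0;-0.35 -0.2 -15.4 0.1 0;-0.35 -0.2 -15.4 0.1 0"

```text
time: 6.1
ee_pos: [0.5347, -0.1468, 0.0236]
eef_rot: [179.9, 0.0, 111.4]
force: [0.4, 0.2, 0.5]
gripper_width: 0.0855
```

>>> apply_moves:
  motion: "0 0 0 0 200;0 0 0 0 200;0 0 0 0 200;0 0 0 0 200;0 0 0 0 200;0 0 0 0 200"
  force: 25

```text
time: 6.7
ee_pos: [0.5348, -0.1464, 0.0238]
eef_rot: [179.9, 0.0, 111.4]
force: [-0.6, 0.8, 6.4]
gripper_width: 0.0447
```

Gripped at 44.7 mm. I lift it a few mm, square it, and carry it to about 26 mm short of the fence.

>>> apply_moves:
  motion: "0 0 0.5 0 200;1.5 1.5 0.5 -0.8 200;3 3 0.5 -1.6 200;4.7 4.6 0.5 -2.36 200;4.7 4.6 0.5 -2.36 200;4.7 4.6 0.2 -2.36 200;4.7 4.6 0 -2.36 200;4.7 4.6 0 -2.36 200"

```text
time: 7.5
ee_pos: [0.5732, -0.0986, 0.0238]
eef_rot: [-179.2, -0.5, 92.5]
force: [-23.2, 5.4, 27.7]
gripper_width: 0.0437
```

>>> apply_moves:
  motion: "0 0 0 0 110;0 0 0 0 75;0 0 0 0 75;0 0 0 0 75;0 0 4 0 75;0 0 9 0 75;0 0 14 0 75;0 0 14 0 75"

```text
time: 8.3
ee_pos: [0.585, -0.102, 0.1698]
eef_rot: [179.2, 0.1, 92.5]
force: [0.3, -0.2, 0.8]
gripper_width: 0.0602
```

```bash
python3 - <<'E'
from h import *
o=observe(); print(o['time'],o['ee_pos'],o['eef_rot'],o['qpos'],o['gripper_width'])
c=capture('wrist'); save(c,'w2'); np.savez('w2.npz',P=pts(c),rgb=c['pixels'],d=c['depth'])
P=pts(c); rgb=c['pixels'].astype(int); S=cv2.cvtColor(c['pixels'],cv2.COLOR_RGB2HSV)[...,1]
ok=(c['depth']>0); X,Y,Z=P[...,0],P[...,1],P[...,2]
m=ok&(Z>.046)&(Z<.058)&(S>70)&(abs(X-.585)<.05)&(abs(Y+.1)<.13); q=P[m]
print('railtop',len(q),cv2.minAreaRect((q[:,:2]*1000).astype(np.float32)),np.median(q[:,2]))
m=ok&(Z>.074)&(Z<.086)&(abs(X-.643)<.05)&(S<80); q=P[m]
print('fence',len(q),cv2.minAreaRect((q[:,:2]*1000).astype(np.float32)),np.median(q[:,2]))
m=ok&(rgb[...,0]>2.2*rgb[...,1])&(rgb[...,0]>60)&(S>170)&(Z>.02)&(X>.55)&(X<.7)&(Y>-.03); q=P[m]
print('red',len(q),np.percentile(q,[2,50,98],axis=0))
lo=q[q[:,2]>.10]; print(len(lo), lo.min(0) if len(lo) else '')
E
```

```text
8.3 [ 0.58497402 -0.10202581  0.16980902] [1.79245517e+02 8.60069192e-02 9.24835006e+01] [-22.80623749  25.87084945  38.50465086 105.32720219 -19.57678404
  54.73440183  26.66472935] 0.06022224407063166
railtop 7944 ((596.7545166015625, -104.67390441894531), (66.2852554321289, 253.78366088867188), 2.6600944995880127) 0.051801253895427814
fence 8574 ((637.0975341796875, -90.58351135253906), (47.2686882019043, 279.80560302734375), 4.184328556060791) 0.07986140950074008
red 2898 [[0.60606545 0.00237789 0.10736962]
 [0.62423329 0.01431994 0.10974001]
 [0.64361739 0.02580419 0.11115532]]
2888 [0.60526335 0.00122882 0.10413769]
```

View pics/w2.png

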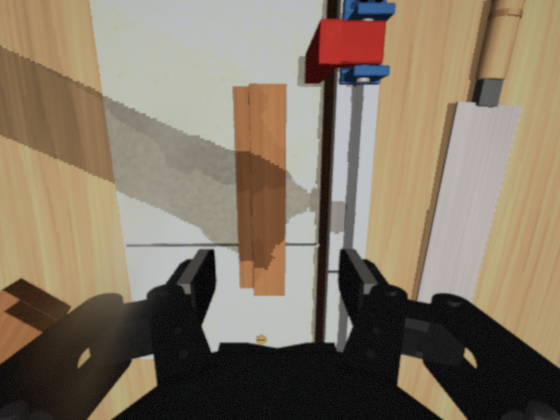

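The rail is squared, lying parallel to the fence with its end still short of the red arm (arm at (350,45), lowered). My masks picked up other items, so I re-measure.

```bash
python3 - <<'E'
from h import *
z=np.load('w2.npz'); P,d=z['P'],z['d']; hsv=cv2.cvtColor(z['rgb'],cv2.COLOR_RGB2HSV); S=hsv[...,1]
v,u=np.mgrid[:420,:560]; Z=P[...,2]; X=P[...,0]
m=(Z>.046)&(Z<.058)&(u>225)&(u<300)&(v>70)&(v<305)&(S>60)
q=P[m]; r=cv2.minAreaRect((q[:,:2]*1000).astype(np.float32)); print('railtop',r)
ex=np.array([.999,.0443]);ey=np.array([-.0443,.999]);o=np.array([.6327,-.1529])
J=lambda q:np.stack([(q[:,:2]-o)@ex,(q[:,:2]-o)@ey],1)*1000
print('rail jig',np.percentile(J(q),[1,50,99],axis=0))
m=(abs(Z-.08)<.003)&(u>322)&(v<330)&(u<400); q=P[m];j=J(q); 
for a in range(-60,150,40):
    k=j[(j[:,1]>a)&(j[:,1]<a+20)]
    if len(k): print('fence x at',a,np.percentile(k[:,0],[0,1,50,99]))
m=(z['rgb'][...,0]>2.2*z['rgb'][...,1])&(S>170)&(Z>.09)&(v<100)&(u>300); print('red jig',np.percentile(J(P[m]),[1,50,99],axis=0))
m=(Z<.022)&(S<60)&(u>130)&(u<230)&(v>235)&(v<255)&(hsv[...,2]<110); print('slot y',np.median(J(P[m]),0),m.sum())
E
```

```text
railtop ((578.442138671875, -98.66138458251953), (30.057510375976562, 189.5738067626953), 2.513552665710449)
rail jig [[-66.43026543 -35.01884255]
 [-51.80451983  69.84250838]
 [-37.16736866 150.31661228]]
fence x at -60 [-1.86900354 -1.82020448  8.60420498 20.59196398]
fence x at -20 [-1.96476503 -1.92040668  2.42207709  7.82058974]
fence x at 20 [-1.97818657 -1.72973782 12.69852777 27.78915531]
fence x at 60 [-1.96501556 -1.74828743 12.93018557 27.92014165]
fence x at 100 [-1.95357446 -1.78479045 12.88545173 27.90229302]
fence x at 140 [-11.98537692  -9.85185819  10.92015692  28.01430216]
red jig [[-19.79637363 155.10978563]
 [ -2.39322814 166.7812825 ]
 [ 18.828614   179.30125071]]
slot y [-110.32858058    1.45400801] 69
```

In the wrist frame the rail is parallel to the fence, with a back gap of about 35 mm and an end gap of about 3.5 mm, and the rebate wall is at jig x -67. I turn the jaws along the fence with the fingers 40 mm apart and go into the rebate from the front, around jig y 72.

>>> apply_moves:
  motion: "-4.15 1.7 -3 11.25 135;-4.15 1.7 -3 11.25 135;-4.15 1.7 -3 11.25 135;-4.15 1.7 -3 11.25 135;-4.15 1.7 -3 11.25 135;-4.15 1.7 -3 11.25 135;-4.15 1.7 -3 11.25 135;-4.15 1.7 -3 11.25 135"

```text
time: 9.15
ee_pos: [0.5382, -0.0831, 0.1315]
eef_rot: [-180.0, -0.2, 161.6]
force: [-0.2, 0.8, -0.2]
gripper_width: 0.0403
```

>>> apply_moves:
  motion: "0 0 0 3 135;0 0 0 3 135;0 0 0 3 135;0 0 0 3 135;0 0 0 3 135"

```text
time: 9.65
ee_pos: [0.5387, -0.0833, 0.132]
eef_rot: [180.0, -0.1, -174.9]
force: [0.5, 0.7, -0.8]
gripper_width: 0.0401
```

>>> apply_moves:
  motion: "0 0 -4 -0.33 135;0 0 -7 -0.33 135;0 0 -8.5 -0.33 135;0 0 -9 -0.33 135;0 0 -9.2 -0.33 135;0 0 -9.4 -0.33 135;0 0 -9.4 -0.33 135;0 0 -9.4 -0.33 135"

```text
time: 10.45
ee_pos: [0.5399, -0.0834, 0.0395]
eef_rot: [-180.0, 0.1, -177.4]
force: [-0.1, 0.4, -0.7]
gripper_width: 0.04
```

```bash
python3 - <<'E'
from h import *
o=observe(); print(o['time'],o['ee_pos'],o['eef_rot'],o['force'])
c=capture('side'); a=c['pixels'][150:310,200:400,::-1]; cv2.imwrite('pics/s3.png',cv2.resize(a,None,fx=3.5,fy=3.5,interpolation=cv2.INTER_CUBIC))
E
```

```text
10.45 [ 0.53993747 -0.08338593  0.03947481] [-1.79997636e+02  8.69002618e-02 -1.77380065e+02] [-0.06316247  0.38660156 -0.73713766]
```

View pics/s3.png

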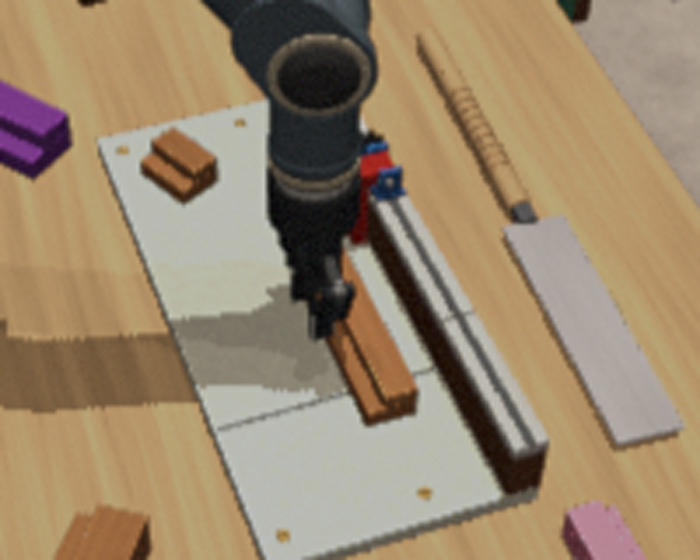

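The fingers are just above the ledge at view (325,325), with the rail parallel to the fence and the red arm down. I move in and settle onto the ledge.

>>> apply_moves:
  motion: "0.4 0 0 0 135;0.8 0 0 0 135;0.8 0 -0.2 0 135;0.8 0 -0.4 0 135;0.8 0 -0.4 0 135"

```text
time: 11.0
ee_pos: [0.5479, -0.0833, 0.0355]
eef_rot: [180.0, 0.0, -177.4]
force: [-1.3, 1.7, 7.8]
gripper_width: 0.0402
```

>>> apply_moves:
  motion: "0 0 -0.15 0 135;0 0 -0.3 0 135;0 0 -0.3 0 135;0 0 -0.3 0 135"

```text
time: 11.4
ee_pos: [0.548, -0.0833, 0.0353]
eef_rot: [179.9, 0.1, -177.4]
force: [-8.5, 1.7, 29.1]
gripper_width: 0.0404
```

>>> apply_moves:
  motion: "0 0 0.25 0 135;0.5 0 0.25 0 135;1 0.05 0.25 0 135;1.5 0.1 0.25 0 135;2 0.1 0.25 0 135;2.5 0.1 0.25 0 135;3 0.13 0.25 0 135;3 0.13 0.25 0 135"

```text
time: 12.2
ee_pos: [0.5766, -0.0828, 0.0354]
eef_rot: [180.0, -0.1, -177.4]
force: [-5.7, -0.8, 16.7]
gripper_width: 0.0399
```

>>> apply_moves:
  motion: "0.2 0 0 0 135;0.4 0 0 0 135;0.6 0 0 0 135;0.6 0 0 0 135"

```text
time: 12.6
ee_pos: [0.5817, -0.0828, 0.0354]
eef_rot: [180.0, -0.2, -177.4]
force: [-8.0, -0.1, 17.5]
gripper_width: 0.0401
```

>>> apply_moves:
  motion: "0.2 0 0 0 135;0.4 0 0 0 135;0.4 0 0 0 135"

```text
time: 12.9
ee_pos: [0.5836, -0.0829, 0.0354]
eef_rot: [179.9, -0.5, -177.4]
force: [-12.8, -0.3, 23.3]
gripper_width: 0.0402
```

>>> apply_moves:
  motion: "0.2 0 0 0 135;0.4 0 0 0 135;0.4 0 0 0 135"

```text
time: 13.2
ee_pos: [0.5864, -0.0829, 0.0355]
eef_rot: [179.9, -0.6, -177.4]
force: [-15.1, 1.0, 25.8]
gripper_width: 0.04
```

>>> apply_moves:
  motion: "0 0 0.15 0 135;0.2 0 0.15 0 135;0.4 0 0.15 0 135;0.4 0 0.15 0 135"

```text
time: 13.6
ee_pos: [0.5874, -0.0829, 0.0356]
eef_rot: [179.9, -1.0, -177.4]
force: [-19.9, 0.3, 22.7]
gripper_width: 0.0402
```

```bash
python3 - <<'E'
from h import *
o=observe(); print(o['time'],o['ee_pos'],o['force'])
c=capture('wrist'); save(c,'w3'); np.savez('w3.npz',P=pts(c),rgb=c['pixels'],d=c['depth'])
E
```

```text
13.6 [ 0.58737073 -0.08290256  0.03556669] [-19.89743798   0.34058804  22.73093161]
```

View pics/w3.png

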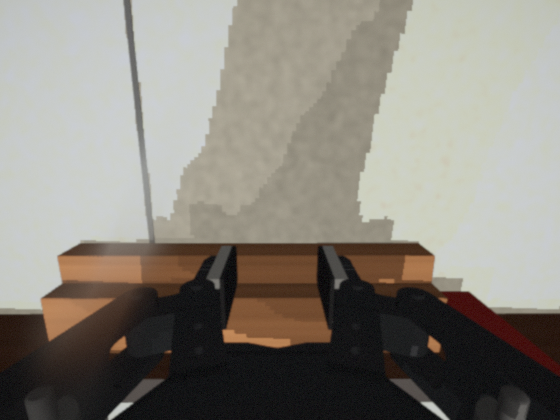

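The wrist camera now looks from the robot side. The rail lies along the fence (columns 50–445), the red arm is right beside its end at (445,295), and the slot is far left. I measure the remaining gaps.

```bash
cat > g.py <<'E'
from h import *
import sys
z=np.load(sys.argv[1]); P,rgb=z['P'],z['rgb'].astype(int); d=z['d']
ex=np.array([.999,.0443]);ey=np.array([-.0443,.999]);o=np.array([.6327,-.1529])
J=np.stack([(P[...,:2]-o)@ex,(P[...,:2]-o)@ey,P[...,2]],-1)*1000
S=cv2.cvtColor(z['rgb'],cv2.COLOR_RGB2HSV)[...,1]
v,u=np.mgrid[:420,:560]
w=(d>0)&(S>80)&(v>225)&(J[...,2]>20)&(J[...,2]<56)&(J[...,0]>-75)&(J[...,0]<0)&(rgb[...,0]<2.6*rgb[...,1])
f=w&(J[...,2]<33); 
for a,b in((-30,-5),(0,40),(60,100),(120,150)):
    k=J[f&(J[...,1]>a)&(J[...,1]<b)]
    if len(k): print('front x at',a,np.median(k[:,0]),len(k))
t=J[w&(J[...,2]>46)]; print('top y range',np.percentile(t[:,1],[0.3,99.7]),'x',np.percentile(t[:,0],[1,99]))
l=J[w&(abs(J[...,2]-37)<3)]; print('ledge y',np.percentile(l[:,1],[0.3,99.7]))
r=(d>0)&(rgb[...,0]>2.6*rgb[...,1])&(u>420)&(J[...,0]>-25)&(J[...,1]>140); k=J[r]; print('red',len(k),np.percentile(k,[1,50,99],axis=0))
fe=(d>0)&(J[...,2]>25)&(J[...,2]<75)&((u<45)|(u>500))&(J[...,0]>-8)&(J[...,0]<8); k=J[fe]; print('fence face x',len(k),np.median(k[:,0]) if len(k) else 0)
s=(d>0)&(J[...,2]<24)&(rgb.sum(-1)<330)&(u<160)&(v<235)&(abs(J[...,1])<15);k=J[s];print('slot y',len(k),np.median(k,axis=0))
E
python3 g.py w3.npz
```

```text
front x at -30 -46.697706578961984 46
front x at 0 -46.68209641656555 525
front x at 60 -46.63699648857355 553
front x at 120 -46.61096189369699 468
top y range [-65.31787629 210.74649946] x [-35.18587525  -1.1361726 ]
ledge y [-74.83452104 220.38021811]
red 2058 [[-20.55600208 161.87328936  26.43692952]
 [-19.60870667 173.250964    55.72504833]
 [ -2.46881664 201.44598501  83.68161181]]
fence face x 2921 -1.671876457898103
slot y 448 [-146.68437706    1.61274573   18.23440061]
```

The rail is flush: its front is at -46.65 along the whole length and the fence at -1.67, so 45.0 mm. Now the end gap.

```bash
cat >> g.py <<'E'
k=J[(f)&(abs(J[...,0]+46.6)<2)&(v>245)&(v<285)]; print('FRONT y range',np.percentile(k[:,1],[0,1,99,100]))
k=J[w&(J[...,2]>48)&(J[...,0]<-20)&(J[...,1]<165)&(u<448)]; print('TOP y range',np.percentile(k[:,1],[0,1,99,100]))
for zz in (60,65,70,75):
    k=J[r&(abs(J[...,2]-zz)<2)]
    if len(k): print('red y min at z',zz,k[:,1].min(), k[:,0].min())
E
python3 g.py w3.npz | tail -6
```

```text
FRONT y range [-36.98676662 -35.94848992 147.89156015 149.50142688]
TOP y range [-39.91822008 -37.71139055 148.14981295 150.82351964]
red y min at z 60 165.95709854946216 -20.741607815415616
red y min at z 65 166.58117630462098 -21.01251541538391
red y min at z 70 169.0763913534336 -20.76366982070392
red y min at z 75 170.391128931835 -20.89933348831703
```

Flush, but an end gap of about 3–4 mm remains. I ease the back push and drag along the fence by fingertip friction, watching the y force.

>>> apply_moves:
  motion: "-0.2 0 0 0 135;-0.2 0.15 0 0 135;-0.2 0.3 0 0 135;-0.2 0.3 0 0 135"

```text
time: 14.05
ee_pos: [0.5874, -0.0828, 0.0356]
eef_rot: [-179.9, -0.7, -177.5]
force: [-13.6, -5.8, 15.8]
gripper_width: 0.0403
```

>>> apply_moves:
  motion: "0 0.2 0 0 135;0 0.4 0 0 135;0 0.4 0 0 135"

```text
time: 14.35
ee_pos: [0.5873, -0.0825, 0.0356]
eef_rot: [-179.7, -0.7, -177.6]
force: [-12.4, -11.4, 14.8]
gripper_width: 0.0396
```

```bash
cat > s.py <<'E'
from h import *
import sys
o=observe(); print(o['time'],o['ee_pos'],o['force'])
c=capture('wrist'); save(c,sys.argv[1]); np.savez(sys.argv[1]+'.npz',P=pts(c),rgb=c['pixels'],d=c['depth'])
E
python3 s.py w4; python3 g.py w4.npz
```

```text
14.35 [ 0.58732947 -0.08249955  0.035594  ] [-12.43618152 -11.39368444  14.79933623]
front x at -30 -46.69446404515914 44
front x at 0 -46.668396879480206 507
front x at 60 -46.62694829248515 564
front x at 120 -46.59427257737625 485
top y range [-66.08255499 210.33631617] x [-39.07179442  -1.10760595]
ledge y [-75.74731566 219.69024244]
red 2023 [[-20.50168774 162.02042933  26.36316954]
 [-19.5910677  173.47820683  54.51393285]
 [ -1.77025056 201.63258699  82.77787919]]
fence face x 2998 -1.6831360979224836
slot y 446 [-146.98037414    1.64016806   18.30771393]
FRONT y range [-37.18093    -35.78104926 147.83958612 150.00189551]
TOP y range [-39.21054261 -37.68412819 147.87373347 150.86232442]
red y min at z 60 166.65977313270508 -20.56173899537924
red y min at z 65 167.9700538643491 -20.73003831699116
red y min at z 70 169.0332619088944 -20.70410823089286
red y min at z 75 171.0020561519173 -20.70352440483492
```

>>> apply_moves:
  motion: "0 0.2 0 0 135;0 0.4 0 0 135;0 0.4 0 0 135"

```text
time: 14.7
ee_pos: [0.5872, -0.0797, 0.0356]
eef_rot: [-179.6, -0.7, -177.7]
force: [-13.2, -12.8, 15.0]
gripper_width: 0.0403
```

>>> apply_moves:
  motion: "0 0.2 0 0 135;0 0.4 0 0 135;0 0.4 0 0 135"

```text
time: 15.0
ee_pos: [0.5871, -0.0776, 0.0356]
eef_rot: [-179.5, -0.7, -177.7]
force: [-12.9, -16.5, 13.7]
gripper_width: 0.0402
```

```bash
python3 s.py w5; python3 g.py w5.npz | grep -E "front|FRONT|TOP|red "
```

```text
15.0 [ 0.58710688 -0.0775522   0.03562363] [-12.88272989 -16.54639821  13.70369584]
front x at -30 -46.750500628517415 116
front x at 0 -46.66315732199897 426
front x at 60 -46.629923632428316 618
front x at 120 -46.61847303722543 491
red 1175 [[-20.44583342 166.28725582  26.25481241]
FRONT y range [-32.90144183 -30.77487292 152.53474803 153.67542152]
TOP y range [-34.94771542 -33.29921843 152.01043712 155.06438551]
red y min at z 60 171.44165099688547 -20.422170960732696
red y min at z 65 173.32551018127458 -20.586923463407196
red y min at z 70 174.64885993707588 -20.401908874787498
red y min at z 75 176.05030441334083 -20.845963271735606
```

The rail moved with the fingers by about 4.7 mm, and the y force rose to 16.5 N. I test whether it has stalled on the stop.

>>> apply_moves:
  motion: "0 0.2 0 0 135;0 0.2 0 0 135;0 0.2 0 0 135"

```text
time: 15.35
ee_pos: [0.5871, -0.0772, 0.0356]
eef_rot: [-179.4, -0.7, -177.8]
force: [-13.6, -18.5, 13.7]
gripper_width: 0.0402
```

```bash
python3 s.py w6; python3 g.py w6.npz | grep -E "front|FRONT|TOP"
```

```text
15.35 [ 0.58710524 -0.07715382  0.03562999] [-13.56629997 -18.50796305  13.66008314]
front x at -30 -46.736103420288075 124
front x at 0 -46.659269183347284 423
front x at 60 -46.640037597206586 631
front x at 120 -46.60836542949927 508
FRONT y range [-32.78736563 -30.94003881 152.5715123  153.73001592]
TOP y range [-34.94145846 -33.1440832  151.70229867 155.37422142]
```

View pics/w6.png

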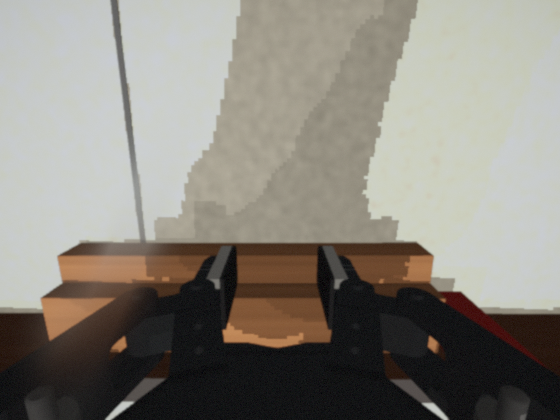

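The rail's position is unchanged while the force rises, so it is butted on the stop. The corner meets the red face at (442,292), with no gap visible. Next I build the firm diagonal hold, keeping a slight push towards the stop.

>>> apply_moves:
  motion: "0.2 0 -0.05 0 135;0.4 0 -0.1 0 135;0.6 -0.2 -0.15 0 135;0.6 -0.4 -0.15 0 135;0.6 -0.4 -0.15 0 135;0.6 -0.4 -0.15 0 135"

```text
time: 16.0
ee_pos: [0.5871, -0.0773, 0.0354]
eef_rot: [-179.8, -1.4, -177.7]
force: [-30.0, -11.3, 38.5]
gripper_width: 0.0398
```

>>> apply_moves:
  motion: "0.1 0 0 0 135;0.2 -0.1 0.08 0 135;0.3 -0.2 0.12 0 135;0.3 -0.2 0.12 0 135;0.3 -0.2 0.12 0 135;0.3 -0.2 0.12 0 135"

```text
time: 16.6
ee_pos: [0.5871, -0.0773, 0.0355]
eef_rot: [-179.9, -1.8, -177.6]
force: [-34.0, -7.9, 36.8]
gripper_width: 0.0401
```

```bash
python3 s.py w7; python3 g.py w7.npz | grep -E "front|FRONT|TOP|fence|slot"; python3 - <<'E'
from h import *
c=capture('side'); o=observe(); print(o['time'],o['force'],o['joint_velocities'].round(2))
a=c['pixels'][130:310,200:400,::-1]; cv2.imwrite('pics/s7.png',cv2.resize(a,None,fx=3.3,fy=3.3,interpolation=cv2.INTER_CUBIC))
E
```

```text
16.6 [ 0.58708884 -0.07733226  0.03548846] [-33.96661718  -7.88811164  36.80679211]
front x at -30 -46.70309949530387 117
front x at 0 -46.69570947017281 406
front x at 60 -46.650856652746654 610
front x at 120 -46.60435509900682 481
fence face x 3344 -1.6625334539583263
slot y 561 [-141.82211051    1.66387832   18.17103579]
FRONT y range [-33.31162369 -30.87680821 152.56246674 154.21757914]
TOP y range [-34.94078549 -33.408093   151.9236412  155.10112638]
16.7 [-34.51699828  -8.04447515  37.21581153] [ 0.06 -0.04 -0.04  0.01  0.06  0.05 -0.02]
```

View pics/s7.png

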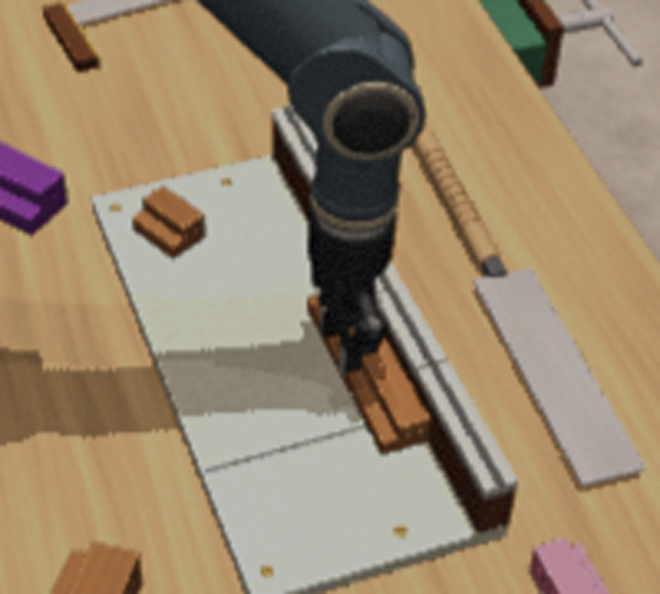

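The rail is flush along the fence, with the hand at about jig y 77 mm, clear of the slot on the stop side. The forces are steady and the offcut, saw and square have not moved. I hand in.

```bash
python3 -c "
from workcell import *
print(sign_off()); print(observe()['force'])"
```

```text
the job is handed in; nothing more can be done
None
the job is handed in; nothing more can be done
```

The oak rail is in place for the saw cut, and I handed the job in at about 16.7 s with the arm still pressing. I flipped the red stop arm down first. Then I gripped and squared the rail, slid it back to the fence by its rebate, and drew it along until it stalled on the stop.

**Fence:** In my last check the rail's front was 45.0 mm from the fence face, its own width, and parallel to within 0.1 mm along its length. So the back is flush.

**Stop:** The rail's end is at about 155 mm along the fence, where I had measured the stop face. It did not move when I pushed harder. This rests on the force and on the rail's measured position, because the hand hid part of the joint.

**Push:** It was steady at about 34 N back, 37 N down and 8 N towards the stop. I had no figure for what force would bruise the wood.

**Hand:** It is centred about 75 mm to the stop side of the slot, with the fingers at least 35 mm clear of it.

**Bystanders:** I never went near the saw, square, tape measure or offcut. In the last picture the saw, square and offcut lie where they did. The tape was outside that crop.

**Checks that disagreed:**
- The scene and side cameras differed by about 2–5 mm, so I worked from the wrist camera.
- While I carried the rail, the gripper met something with about 23 N sideways and 28 N upward, probably the fence. That left the rail about 9 mm farther from the fence than planned, which the later push made up.

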